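# Wind the book press down with its loose crank

## Task

Pick up the loose crank, fit it fully home on the square shaft on top of the book press, and wind it clockwise by its knob, full circles, until the platen bites firmly on the book; stop there, without crushing the book or forcing the crank, and let go, leaving the crank on the shaft. Leave the jar, the bowl and the brass weight where they stand.

Things in the scene. Friction and masses are not known exactly. Their poses are not given: they have to be found in the camera images.
- crank: loose steel crank, about 0.38 kg, lying upright on the bench with its socket down. Origin: centre of the socket mouth, on the hub's underside; z up; x along the arm towards the knob. Hub 34 x 34 mm, 30 mm high, with a square socket 15.6 mm wide (sides along x and y), 30 mm deep, open below, small chamfer. On the hub sits a solid grip block 24 mm along x, 20 mm along y, from 30 to 54 mm above the origin. Arm 18 mm wide, 8 to 18 mm above the origin.
- knob_mid (a point): point on the axis of the crank's upright black knob, 61 mm above the crank's origin and 50 mm from the hub's axis along crank x. The knob is a cylinder of diameter 20 mm from 19 to 75 mm above the crank's origin; it spins freely on its pin, so it can be held in a hand that does not turn.
- shaft_foot (a point): foot of the square shaft of the press screw, on its axis, on the collar (34 mm across) that carries the crank when fully home. It stands 205 mm above the bench. z up; x and y square to the shaft's faces, turning with the screw. Shaft 14 x 14 mm, 28 mm tall, the top 3 mm narrower (12.5 mm). The collar stands on a boss on a crossbeam 46 mm wide and 236 mm long, whose top is 185 mm above the bench; the beam's column nuts reach 191 mm.
- screw (a joint): turn of the press screw, rad, growing clockwise seen from above; it starts between 0 and 0.8 and stays where it is left (loaded above about 50 N on the book it creeps back to that when let go). One clockwise turn lowers the platen 20 mm; the screw does not move up or down. Turning it free takes about 0.16 N m (3 N at the knob), more or less; once the platen bites, each extra newton at the knob is about 16 N on the book, and each further rad of screw adds about 75 N.
- press: fixed green bench book press: bed 160 mm (x) by 240 mm (y), origin under its centre, z up; two columns at y = -100 and +100 mm carry the crossbeam along y.
- platen: the press's moving plate, 110 x 160 x 15 mm, hanging in the press; origin at the centre of its underside, z up; under it an 8 mm springy rubber pad (about 25 N per mm). Below it a closed book lies on wooden boards; book and boards have no fixed thickness: the pad meets the book after about 1.05 to 1.75 turns of the screw, which must be felt. A bite of 15 N or more is firm; over 150 N crushes the book.
- jar: small closed jar, 54 mm across, 65 mm tall, standing near the crank; not to be disturbed. Origin under its centre.
- cup: white bowl, 66 mm across, 60 mm tall; not to be disturbed. Origin under its centre.
- weight: brass weight with a waist, 64 mm across, 80 mm tall; not to be disturbed. Origin under its centre.
There are look-alikes about, which are no part of the job. There is more than one size of the crank; the job needs the larger.

How it is judged:
On the way, in this order (a step that is already met when the one before it is completed fails the run):
1. the crank is fully home on the square shaft (horizontal distance between crank and shaft_foot below 0.004 m and z of crank in the frame of shaft_foot below 0.004 m and angle between crank's own z axis and vertical below 0.1 rad), for 0.2 s.
2. the platen bites on the book (contact force between platen and anything else above 15 N), for 0.2 s.
At the end, for the whole second after the job is handed in: The platen presses on the book with more than 15 N, and the crank stands at rest on the shaft, within 4 mm of its axis, within 6 mm of fully home and upright within 0.12 rad (horizontal distance between crank and shaft_foot below 0.004 m and z of crank in the frame of shaft_foot below 0.006 m and angle between crank's own z axis and vertical below 0.12 rad and contact force between platen and anything else above 15 N and linear speed of crank below 0.02 m/s); the robot touches nothing.
It fails at once if the book is crushed: the platen presses with more than 150 N (contact force between platen and anything else above 150 N).
It fails at once if the crank is forced against the press with more than 100 N (contact force between crank and press above 100 N).
It fails at once if the jar, bowl or weight is moved by more than 25 mm or tipped (distance of any of jar, cup, weight from where it was at the start of the episode above 0.025 m or angle between any of jar, cup, weight's own z axis and vertical above 0.3 rad).
It also fails if it takes over 72 s, if anything falls off the work surface, if the arm or the gripper's body presses on something with over 40 N, if the wrist force passes 120 N, or if a joint passes its speed limit or range.

## Robot

A 7-joint arm with a two-finger parallel gripper is mounted at the origin on the work surface. World frame = base frame: x ahead of the robot, y to its left, z up, the work surface at z = 0. Lengths are in m, angles in rad, forces in N, time in s.
With the tool pointing down it reaches from about 0.4 to 0.75 m from the base axis. Payload 19.5 kg.
Tool frame: the origin (TCP) lies midway between the tips of the shut fingers; the grasp point (between the pads) lies 19 mm behind it; z points along the fingers, y is the line along which they close (so a half turn about z gives the same grasp; the last joint's range is limited). The gripper opens to 85 mm and grips with 20 to 120 N. Pads are 22 mm wide; open, the fingers measure 114 mm over their backs; the gripper's body (76 mm by 85 mm) begins 54 mm behind the grasp point. The pads swing forward as they close: fully open they stand 13 mm farther back than shut.
Start: joints at [-1.364, 0.707, -0.028, 1.485, 0.022, 0.951, -0.075], TCP at [0.142, 0.557, 0.231] pointing down, gripper open.
Joint ranges: [-2.71, 2.71], [-0.32, 2.16], [-1.57, 1.52], [0, 2.45], [-1.46, 4.6], [0, 2.02], [-2.83, 2.83]. Speed limits (rad/s): [1.89, 1.89, 2.57, 2.57, 3.01, 3.01, 3.01].

## Interface

Orientations are given as a rotation vector (axis times angle).
In Python, from workcell import get_state, read_camera, get_calibration, job_done, find_in, trace gives the robot as it stands.
- The arm moves only by the tool move_arm, never from a script. Its argument "series" is a list of rows, each a list of 3 entries, a list of its own where there are three numbers: the opening in per cent of the stroke, from 0 (shut) to 100 (fully open), then the shift along the tool's x, y, z in m, then the turn, a rotation vector about the tool's x, y, z in rad. A call has 1 to 12 rows; each row is the pose to reach, as a shift and turn from the pose commanded when the call began, along the tool's axes at that moment; what a row does not reach only later rows make up. A row lasts 1/8 s, in which the tool goes at most 62.5 mm and 10.7 degrees, less where a joint would pass 70% of its speed; a pose out of reach is approached as far as the arm can. A call with a gripper value outside its range is refused whole. The fingers move at their own pace and stop on an object; the grip force is fixed at half the most. Time passes only in rows, so rows that repeat a pose let the fingers close. It gives the time, the measured TCP pose, the force, the opening and the grip force at its end, in the units of the state.
- get_state(): the state, without advancing time (a new reading comes with each control period).
- read_camera(name): name is "scene" or "top"; returns the picture (384x512x3 uint8, blue, green, red); there is no depth.
- get_calibration(name): a dict with "fx", "fy", "cx", "cy" (pixels), "k1" (the pictures are not rectified: a ray, as slopes to the right and down, at radius r is drawn at 1 + k1 r^2 times it, then the intrinsics apply), "position" and "orientation" of the camera in the world. Camera axes: x right, y up, looking along -z (the intrinsics and any distortion apply to the point x, -y, -z); pixel columns grow to the right and rows downward; lengths in m; the calibration is good to about 2 mm. A picture is of the moment at which its call begins. get_calibration takes no time and is no camera call.
- job_done(): hands the job in; it is judged then, once.
Trained networks look in the newest picture that a camera, given by its name, has taken for a name from the list of things; names that differ only in an ending like _2 or _b are one class to them, and where a whole thing is asked for, a point or a joint stands for the part that bears it (a point fixed in the world has none). Each returns a list of dicts, best first, with "conf" (0 to 1); they miss things now and then, are a little off and sometimes report something else, mostly with a low value. They report only what shows in the picture. A call takes as long as a camera call. They do not tell look-alikes from the thing itself.
- find_in(camera, name): "xy" ([column, row] as shares, 0 to 1, of the picture: columns of its width, rows of its height, amid what is visible of it).
- trace(camera, name): "region" (384x512 bool, what is visible of it) and "xy" ([column, row] as shares, 0 to 1, of the picture: columns of its width, rows of its height, amid what is visible of it).
The state is a dict: "t": time; "joint_pos": joint angles; "qvel": joint speeds; "joint_efforts": joint torques, N m; "eef_pos": TCP position; "orientation": TCP orientation; "wrist_force": force on the tool from outside, world axes, zero at the start; "torque": the same for the moment, N m; "width": finger opening in m; "gripper_force": force on a finger pad.
Only numpy, scipy, OpenCV 4.12 (cv2) and the standard library are available. Lean on these libraries where they do the work, as an engineer would, in place of code of your own. Each camera call takes 0.05 s, during which the arm holds its last target. There are 200 camera calls.

## Working session

There is one attempt and no reset: what is moved stays moved. The work goes in short steps, Python scripts to look and compute and a tool call to move; the robot and the scene stay as the last step left them, time stands still between calls to the robot, and variables do not carry over. Pictures are saved under pics/ and viewed, at most 10 in all, crops included, and the job is handed in when it is done.

Besides the shell and the picture viewer there is one more tool, called after "Call:" as a command line: name --argument value ..., lists and objects as JSON in quotes. move_arm: Moves the arm, as the interface text tells. Its arguments: {"type":"object","properties":{"series":{"type":"array","items":{"type":"array"}}},"required":["series"]}

```bash
mkdir -p pics
python3 - <<'E'
from workcell import *
import cv2,json
for c in("scene","top"):
    cv2.imwrite(f"pics/{c}0.png",read_camera(c)); k=get_calibration(c); print(c,k)
    for n in("crank","knob_mid","shaft_foot","jar","cup","weight","press"):
        print(n,[(round(d["conf"],2),round(d["xy"][0]*512,1),round(d["xy"][1]*384,1)) for d in find_in(c,n)[:4]])
s=get_state();print(s)
E
```

```text
scene {'fx': 408.6871930889048, 'fy': 408.6871930889048, 'cx': 255.10971808226722, 'cy': 200.87242036905417, 'k1': 0.010794980623259069, 'position': array([ 1.24078524, -0.11071715,  0.5714098 ]), 'orientation': array([0.82676852, 0.68208819, 1.26405852])}
crank [(0.62, 165.6, 236.6), (0.55, 209.1, 246.3)]
knob_mid [(0.67, 161.0, 239.7), (0.4, 204.7, 248.8)]
shaft_foot [(0.48, 310.1, 143.8)]
jar [(0.61, 182.6, 200.1)]
cup [(0.89, 234.0, 306.7), (0.64, 307.1, 144.1)]
weight [(0.86, 313.1, 299.8)]
press [(0.79, 306.0, 184.8)]
top {'fx': 361.02277097640933, 'fy': 361.02277097640933, 'cx': 257.9258778525179, 'cy': 187.45547369595604, 'k1': 0.0029752868672863, 'position': array([0.46420863, 0.01828377, 0.85588303]), 'orientation': array([ 0.11529157, -0.12331814, -1.54353618])}
crank [(0.68, 335.1, 219.0), (0.6, 295.2, 203.1)]
knob_mid [(0.17, 195.1, 227.8)]
shaft_foot [(0.62, 184.7, 225.5)]
jar []
cup [(0.87, 292.6, 114.1), (0.42, 226.1, 120.9)]
weight [(0.83, 226.9, 120.6)]
press [(0.67, 194.8, 225.4)]
{'t': 0.8, 'joint_pos': array([-1.36370396,  0.7064824 , -0.02758933,  1.4846284 ,  0.02201308,
        0.95090344, -0.07549609]), 'qvel': array([ 0.00029263,  0.0009767 , -0.00025001,  0.00112056, -0.00125568,
        0.00048209, -0.00066546]), 'joint_efforts': array([ 7.82966290e-04, -8.82951021e+01,  1.23433862e+00, -2.36365896e+01,
        1.71228731e-02,  1.93436317e-03, -7.64890001e-05]), 'eef_pos': array([0.14158104, 0.55725667, 0.2312715 ]), 'orientation': array([ 3.89819937e-01,  3.11731285e+00, -1.87433769e-04]), 'wrist_force': array([-0.15864067, -0.40754721,  0.28995377]), 'torque': array([0.01345467, 0.01958824, 0.01400087]), 'gripper_force': 0.0, 'width': 0.08517039003534459}
```

```bash
python3 -c "
import cv2,numpy as np
a=cv2.imread('pics/scene0.png');b=cv2.imread('pics/top0.png')
cv2.imwrite('pics/both.png',cv2.resize(b,(800,600)));cv2.imwrite('pics/sc.png',cv2.resize(a,(800,600)))"
```

```text
(no output)
```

View pics/both.png

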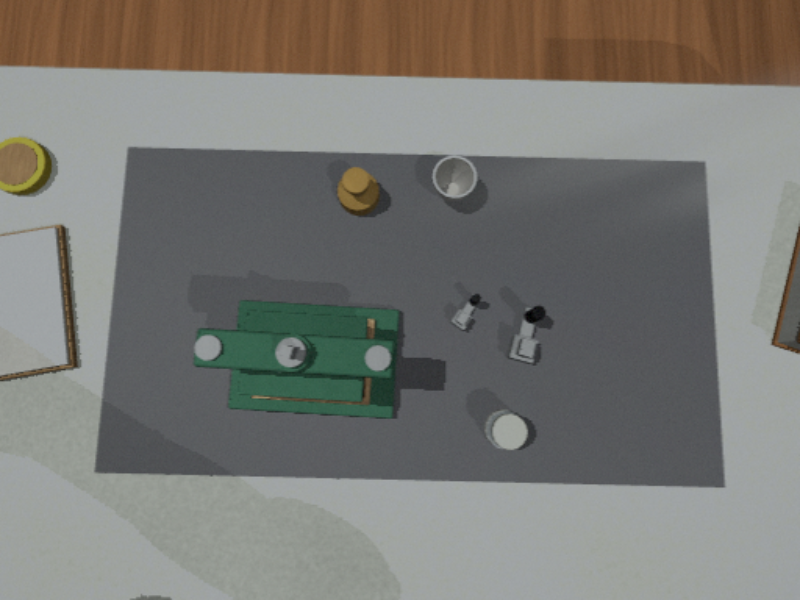

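View pics/sc.png

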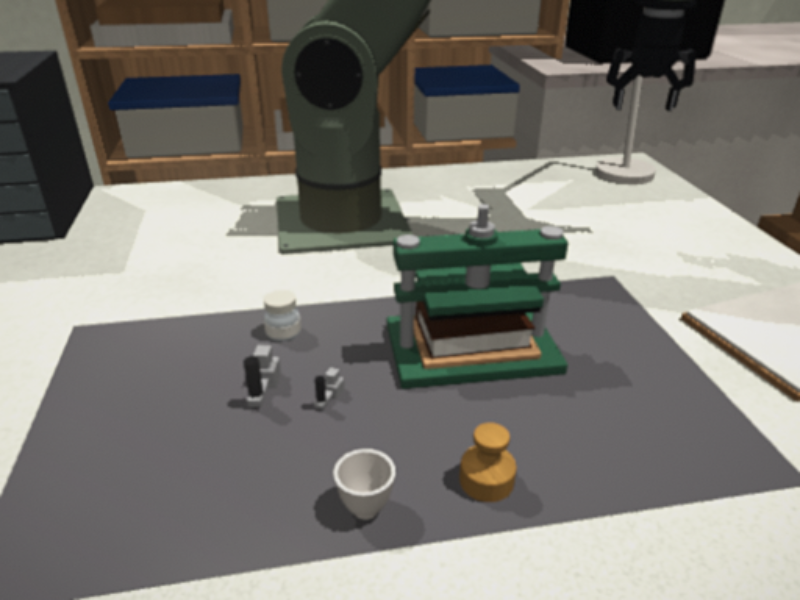

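The top picture (800-scale) shows two cranks. The larger one has its hub at (525,347) and knob at (536,314). The smaller look-alike is at (465,315). The jar is at (508,430), the bowl at (455,178), the weight at (358,190) and the shaft at (293,348). By the description I choose the larger crank, at (335,219) in raw pixels. Next I check it in a close crop.

```bash
cat > h.py <<'E'
import numpy as np,cv2
from scipy.spatial.transform import Rotation as R
from workcell import *
def proj(c,P):
    k=get_calibration(c);q=(np.atleast_2d(P)-k["position"])@R.from_rotvec(k["orientation"]).as_matrix()
    a=q[:,0]/-q[:,2];b=-q[:,1]/-q[:,2];f=1+k["k1"]*(a*a+b*b)
    return np.c_[k["cx"]+k["fx"]*a*f,k["cy"]+k["fy"]*b*f]
def ray(c,uv,z):
    k=get_calibration(c);d=np.array([(uv[0]-k["cx"])/k["fx"],(uv[1]-k["cy"])/k["fy"]]);s=d.copy()
    for _ in range(5): s=d/(1+k["k1"]*s@s)
    v=R.from_rotvec(k["orientation"]).as_matrix()@[s[0],-s[1],-1.];p=k["position"]
    return p+v*(z-p[2])/v[2]
E
python3 - <<'E'
from h import *
t=cv2.imread('pics/top0.png');s=cv2.imread('pics/scene0.png')
def cr(im,u,v,w,h,f): return cv2.resize(im[v:v+h,u:u+w],None,fx=f,fy=f,interpolation=cv2.INTER_CUBIC)
A=np.hstack([cr(t,310,185,50,50,8),cr(t,162,200,50,50,8)])
B=np.hstack([cr(s,145,210,50,25,8),cr(s,285,125,50,25,8)])
cv2.imwrite('pics/crop.png',np.vstack([A,B]))
for n,u,z in(("hubtop",(337,223),.03),("knob",(343,200),.075),("shaft",(187,223),.233)):print(n,ray("top",u,z))
for n,u in(("jar",(325,275)),("cup",(292,114))):print(n,ray("top",u,.06))
E
```

```text
hubtop [ 0.51346983 -0.16687119  0.03      ]
knob [ 0.56109558 -0.1703695   0.075     ]
shaft [0.49520916 0.13651199 0.233     ]
jar [ 0.39945909 -0.13317129  0.06      ]
cup [ 0.75958067 -0.05881386  0.06      ]
```

View pics/crop.png

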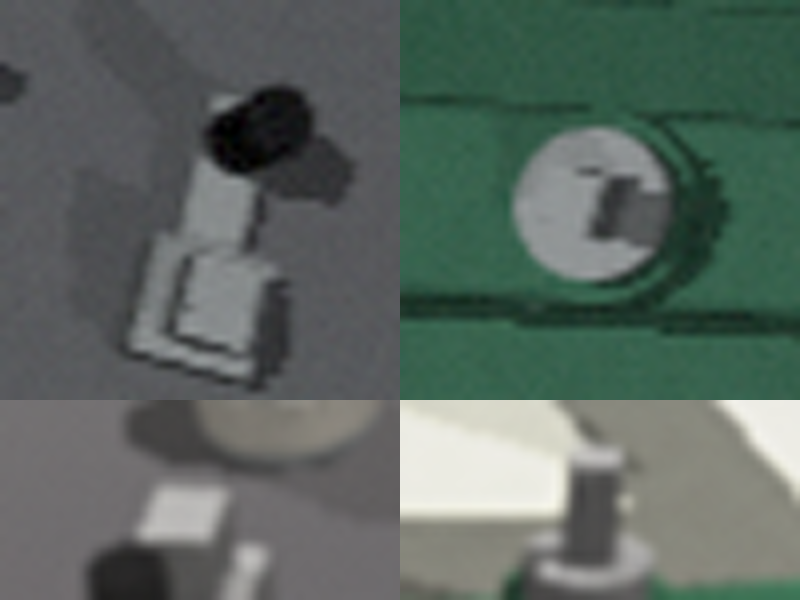

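The crop confirms the larger crank: hub with its block, arm, and a black knob at the upper right. The collar disc centre is at about (592,203) in the crop and the shaft leans left. Now I fit both poses.

```bash
cat >> h.py <<'E'
from scipy.optimize import least_squares
def fit(obs,x0,dz0=0):
    # obs: (cam,local pt,uv,weight)
    def f(p):
        c,s=np.cos(p[2]),np.sin(p[2]);r=[]
        for cam,l,uv,w in obs:
            P=[p[0]+c*l[0]-s*l[1],p[1]+s*l[0]+c*l[1],dz0+l[2]]
            r+=list((proj(cam,P)[0]-uv)*w)
        return r
    o=least_squares(f,x0,loss="soft_l1");return o.x,np.round(f(o.x),1).reshape(-1,2)
E
python3 - <<'E'
from h import *
T=lambda x,y:np.array([310+x/8-.44,185+y/8-.44])
m=.001
top=[((12,10,54),(192,247)),((12,-10,54),(275,262)),((-12,-10,54),(250,353)),((-12,10,54),(172,335)),((-17,17,30),(128,347)),((-17,-17,30),(250,385)),((17,17,30),(157,235)),((50,0,75),(277,118))]
o=[("top",np.array(l)*m,T(*p),1) for l,p in top]
S=[("scene",np.array((0,0,54))*m,np.array((145+182/8-.44,210+115/8-.44)),1)]
for q in(o,S+o):print(*fit(q,[.51,-.165,-.1]))
x=fit(S+o,[.51,-.165,-.1])[0]
tc=np.array([162+192/8-.44,200+203/8-.44]);sc=np.array([285+190/8-.44,125+155/8-.44]);st=np.array([285+197/8-.44,125+57/8-.44])
print("collar top",ray("top",tc,.205),"scene",ray("scene",sc,.205),ray("scene",st,.233))
# overlay shaft yaw candidates
t=cv2.imread('pics/top0.png');s=cv2.imread('pics/scene0.png')
p=(ray("top",tc,.205)+ray("scene",sc,.205))/2;print(p)
def cr(im,u,v,w,h,f): return cv2.resize(im[v:v+h,u:u+w],None,fx=f,fy=f,interpolation=cv2.INTER_CUBIC)
ims=[]
for cam,im,u,v in(("top",t,172,210),("scene",s,294,122)):
  for yaw in(None,-.15,-.35,-.6):
    I=cr(im,u,v,28,30,7)
    if yaw is not None:
      pts=lambda z,h:[tuple(int(a) for a in ((proj(cam,p[:2].tolist()+[z]+0*np.zeros(3) if 0 else [p[0]+h*(np.cos(yaw)*a-np.sin(yaw)*b),p[1]+h*(np.sin(yaw)*a+np.cos(yaw)*b),z])[0]-[u,v]+.5)*7)) for a,b in((1,1),(1,-1),(-1,-1),(-1,1))]
      for z,h,c in((.205,.007,(0,0,255)),(.230,.007,(0,255,255))):
        cv2.polylines(I,[np.array(pts(z,h))],True,c,1)
    ims.append(I)
cv2.imwrite('pics/ov.png',np.vstack([np.hstack(ims[:4]),np.hstack(ims[4:])]))
E
```

```text
[ 0.51392712 -0.16196459 -0.22597498] [[ 0.4  0.4]
 [-1.2  0.7]
 [-0.4 -0.1]
 [ 0.6 -0.1]
 [ 0.4  0.2]
 [-0.3 -0.8]
 [ 0.  -0.2]
 [ 0.1  0. ]]
[ 0.51400459 -0.16219852 -0.22400274] [[ 0.6 -0.3]
 [ 0.5  0.3]
 [-1.1  0.7]
 [-0.2 -0.2]
 [ 0.7 -0.2]
 [ 0.5  0.2]
 [-0.2 -0.9]
 [ 0.1 -0.3]
 [ 0.2 -0. ]]
collar top [0.49308791 0.14421891 0.205     ] scene [0.49319239 0.1436634  0.205     ] [0.49419628 0.14305059 0.233     ]
[0.49314015 0.14394115 0.205     ]
```

View pics/ov.png

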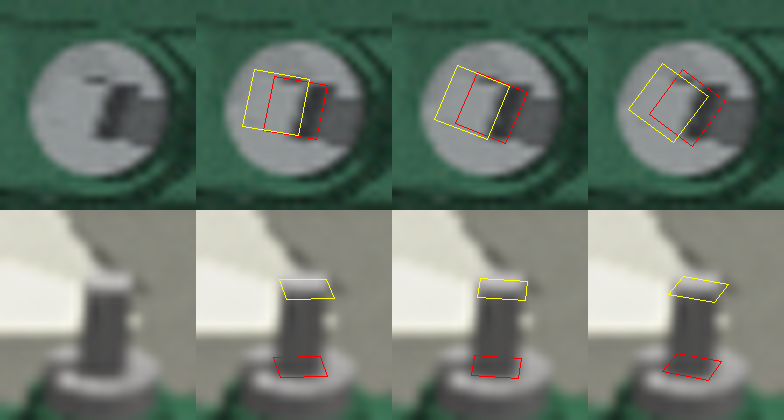

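The overlay shows the shaft's faces at a yaw of about -0.24, with its foot near (0.493, 0.144). The crank is at (0.514, -0.162) with yaw -0.224, which is nearly the same as the current tool yaw. I'll go over there at a safe height.

```bash
cat >> h.py <<'E'
def sh(*pts):
    s=get_state();M=R.from_rotvec(s["orientation"]).as_matrix()
    print("t",round(s["t"],2),"tcp",s["eef_pos"].round(4),"yaw_y",round(np.arctan2(M[1,1],M[0,1]),4),"z",M[:,2].round(3),"F",s["wrist_force"].round(1),"T",s["torque"].round(2),"w",round(s["width"],4),"j",s["joint_pos"].round(2))
    for p in pts:print(p,(M.T@(np.array(p)-s["eef_pos"])).round(4))
E
python3 -c "
from h import *
sh((.28,.42,.36),(.40,.20,.36),(.514,-.162,.30),(.514,-.162,.12))"
```

```text
t 0.8 tcp [0.1416 0.5573 0.2313] yaw_y 1.322 z [-0. -0. -1.] F [-0.2 -0.4  0.3] T [0.01 0.02 0.01] w 0.0852 j [-1.36  0.71 -0.03  1.48  0.02  0.95 -0.08]
(0.28, 0.42, 0.36) [-0.168  -0.099  -0.1287]
(0.4, 0.2, 0.36) [-0.3384 -0.2826 -0.1287]
(0.514, -0.162, 0.3) [-0.5381 -0.6054 -0.0686]
(0.514, -0.162, 0.12) [-0.5381 -0.6054  0.1114]
```

Call:
move_arm --series '[[100, [-0.04, -0.024, -0.06], [0, 0, 0]], [100, [-0.085, -0.05, -0.1], [0, 0, 0]], [100, [-0.125, -0.075, -0.129], [0, 0, 0]], [100, [-0.168, -0.1, -0.129], [0, 0, 0]], [100, [-0.21, -0.145, -0.129], [0, 0, 0]], [100, [-0.252, -0.19, -0.129], [0, 0, 0]], [100, [-0.295, -0.236, -0.129], [0, 0, 0]], [100, [-0.338, -0.283, -0.129], [0, 0, 0]], [100, [-0.37, -0.334, -0.129], [0, 0, 0]], [100, [-0.4, -0.385, -0.12], [0, 0, 0]], [100, [-0.43, -0.436, -0.11], [0, 0, 0]], [100, [-0.46, -0.487, -0.1], [0, 0, 0]]]'

```text
t: 2.3
eef_pos: [0.4678, -0.0299, 0.3312]
orientation: [0.389, 3.117, 0.0]
wrist_force: [1.4, 2.1, -0.1]
width: 0.0858
gripper_force: 0.0
```

```bash
python3 -c "
from h import *
sh((.514,-.162,.15),(.514,-.162,.08))"
```

```text
t 2.3 tcp [ 0.4678 -0.0299  0.3312] yaw_y 1.3222 z [ 0.001  0.    -1.   ] F [ 1.4  2.1 -0.1] T [ 0.01 -0.01 -0.02] w 0.0858 j [-0.03  0.43  0.05  1.67 -0.02  1.04  1.34]
(0.514, -0.162, 0.15) [-0.0772 -0.1167  0.1812]
(0.514, -0.162, 0.08) [-0.0772 -0.1168  0.2512]
```

Call:
move_arm --series '[[55, [-0.026, -0.039, 0.04], [0, 0, -0.012]], [55, [-0.052, -0.078, 0.08], [0, 0, -0.025]], [55, [-0.077, -0.117, 0.12], [0, 0, -0.025]], [55, [-0.077, -0.117, 0.17], [0, 0, -0.025]], [55, [-0.077, -0.117, 0.21], [0, 0, -0.025]], [55, [-0.077, -0.117, 0.241], [0, 0, -0.025]], [55, [-0.077, -0.117, 0.241], [0, 0, -0.025]]]'

```text
t: 3.18
eef_pos: [0.5125, -0.1602, 0.089]
orientation: [-0.351, -3.119, -0.001]
wrist_force: [-0.1, 0.2, 1.2]
width: 0.047
gripper_force: 0.0
```

```bash
python3 -c "
from h import *
t=read_camera('top');s=read_camera('scene')
sh((.514,-.162,.035))
e=get_state()['eef_pos'];print(proj('top',e),proj('scene',e))
cr=lambda im,u,v,w,h,f: cv2.resize(im[v:v+h,u:u+w],None,fx=f,fy=f,interpolation=cv2.INTER_CUBIC)
cv2.imwrite('pics/g.png',np.hstack([cr(t,300,170,65,80,6),cr(s,135,190,65,80,6)]))"
```

```text
t 3.27 tcp [ 0.5137 -0.1605  0.0913] yaw_y 1.3469 z [ 0.001 -0.    -1.   ] F [-0.5 -0.3  0.6] T [0.   0.03 0.03] w 0.0472 j [ 0.24  0.86  0.02  1.77 -0.02  0.51  1.61]
(0.514, -0.162, 0.035) [-0.0006 -0.0014  0.0563]
[[340.47457487 221.24594842]] [[166.74026946 208.95749406]]
```

View pics/g.png

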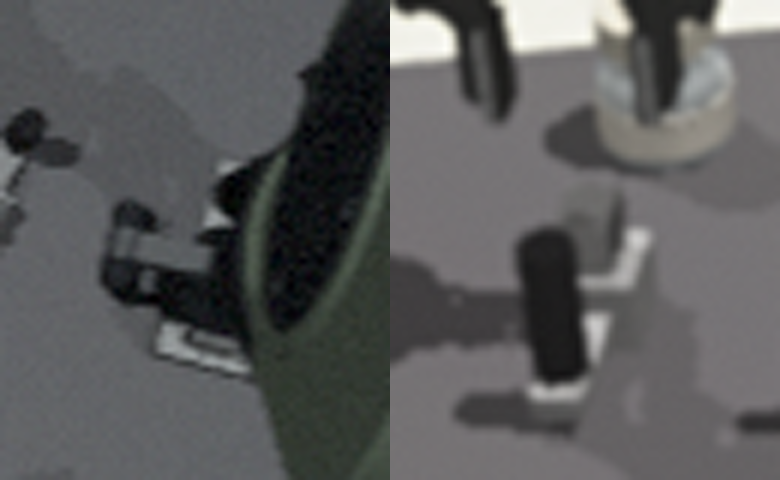

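The fingers straddle the block: in the right-hand crop they are at about (490,115) and (650,120) and the block is at (595,225). The small crank is clear to the left. I'll go down and close.

Call:
move_arm --series '[[55, [-0.001, -0.001, 0.025], [0, 0, 0]], [55, [-0.001, -0.001, 0.045], [0, 0, 0]], [55, [-0.001, -0.001, 0.056], [0, 0, 0]], [55, [-0.001, -0.001, 0.056], [0, 0, 0]], [0, [-0.001, -0.001, 0.056], [0, 0, 0]], [0, [-0.001, -0.001, 0.056], [0, 0, 0]], [0, [-0.001, -0.001, 0.056], [0, 0, 0]], [0, [-0.001, -0.001, 0.056], [0, 0, 0]], [0, [-0.001, -0.001, 0.056], [0, 0, 0]]]'

```text
t: 4.4
eef_pos: [0.5145, -0.1618, 0.0354]
orientation: [0.351, 3.121, -0.001]
wrist_force: [-1.4, -0.2, 11.3]
width: 0.0187
gripper_force: 59.0
```

```bash
python3 -c "
from h import *
sh((.514,-.162,.035))"
```

```text
t 4.4 tcp [ 0.5145 -0.1618  0.0354] yaw_y 1.3468 z [ 0.001 -0.001 -1.   ] F [-1.4 -0.2 11.3] T [ 0.07  0.35 -0.09] w 0.0187 j [ 0.24  0.96  0.01  1.79 -0.02  0.39  1.61]
(0.514, -0.162, 0.035) [ 0.0004 -0.0003  0.0004]
```

Call:
move_arm --series '[[0, [0, 0, -0.02], [0, 0, 0]], [0, [0, 0, -0.06], [0, 0, 0]], [0, [0, 0, -0.11], [0, 0, 0]], [0, [0, 0, -0.16], [0, 0, 0]], [0, [0, 0, -0.21], [0, 0, 0]], [0, [0, 0, -0.25], [0, 0, 0]], [0, [0, 0, -0.265], [0, 0, 0]], [0, [0, 0, -0.265], [0, 0, 0]]]'

```text
t: 5.4
eef_pos: [0.514, -0.1616, 0.3002]
orientation: [0.351, 3.12, -0.0]
wrist_force: [-0.7, -0.7, -4.1]
width: 0.0191
gripper_force: 59.9
```

```bash
python3 -c "
from h import *
sh((.493,.144,.30))"
```

```text
t 5.4 tcp [ 0.514  -0.1616  0.3002] yaw_y 1.347 z [ 0.001 -0.    -1.   ] F [-0.7 -0.7 -4.1] T [ 0.04  0.04 -0.04] w 0.0191 j [ 0.23  0.58  0.04  1.5  -0.02  1.06  1.61]
(0.493, 0.144, 0.3) [0.0884 0.2933 0.    ]
```

Call:
move_arm --series '[[0, [0.01, 0.033, 0], [0, 0, 0]], [0, [0.022, 0.073, 0], [0, 0, 0]], [0, [0.034, 0.114, 0], [0, 0, 0]], [0, [0.047, 0.156, 0], [0, 0, 0]], [0, [0.059, 0.197, 0], [0, 0, 0]], [0, [0.071, 0.237, 0], [0, 0, 0]], [0, [0.082, 0.272, 0.005], [0, 0, 0]], [0, [0.088, 0.293, 0.015], [0, 0, 0]], [0, [0.088, 0.293, 0.022], [0, 0, 0]], [0, [0.088, 0.293, 0.022], [0, 0, 0]], [0, [0.088, 0.293, 0.022], [0, 0, 0]]]'

```text
t: 6.78
eef_pos: [0.4934, 0.1429, 0.2774]
orientation: [0.353, 3.122, -0.001]
wrist_force: [-0.3, -0.5, -4.3]
width: 0.0186
gripper_force: 59.8
```

Run:
```python
from h import *
t=read_camera('top');s=read_camera('scene')
sh((.493,.144,.30))
e=get_state()['eef_pos'];print(proj('scene',e))
cr=lambda im,u,v,w,h,f: cv2.resize(im[v:v+h,u:u+w],None,fx=f,fy=f,interpolation=cv2.INTER_CUBIC)
cv2.imwrite('pics/h.png',np.hstack([cr(t,155,190,65,80,6),cr(s,277,90,65,80,6)]))
cv2.imwrite('pics/top1.png',t);cv2.imwrite('pics/scene1.png',s)
```

```text
t 6.88 tcp [0.4935 0.1431 0.2775] yaw_y 1.3461 z [ 0. -0. -1.] F [-0.4 -0.8 -4.5] T [-0.03  0.01 -0.01] w 0.0185 j [-0.37  0.56  0.05  1.63 -0.03  0.95  1.03]
(0.493, 0.144, 0.3) [ 0.0006  0.0007 -0.0225]
[[310.82039771 110.74338921]]
```

View pics/h.png

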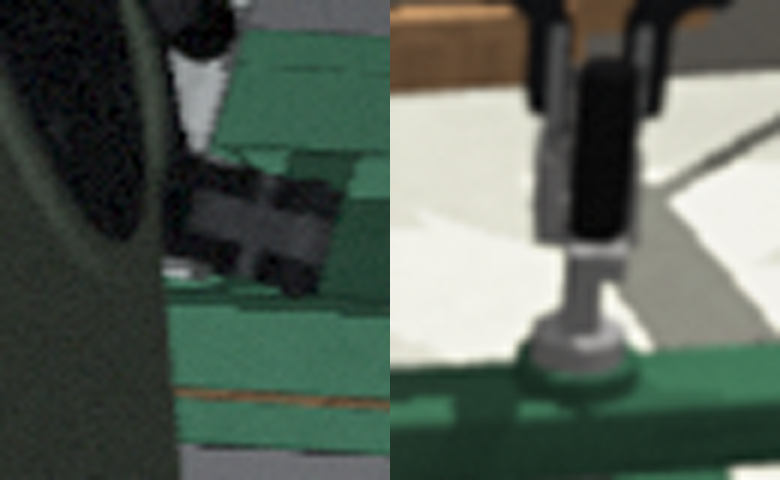

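The scene crop shows the hub spanning about 535 to 633 px (centre 584), and the shaft centred at about 583 px below it, so they are aligned laterally. I'll do a guarded lowering.

Call:
move_arm --series '[[0, [0.0, 0.0005, 0.004], [0, 0, 0]], [0, [0, 0.0005, 0.008], [0, 0, 0]], [0, [0, 0.0005, 0.011], [0, 0, 0]], [0, [0, 0.0005, 0.013], [0, 0, 0]], [0, [0, 0.0005, 0.013], [0, 0, 0]]]'

```text
t: 7.5
eef_pos: [0.4934, 0.1442, 0.2642]
orientation: [-0.351, -3.122, 0.0]
wrist_force: [0.5, -0.1, -4.3]
width: 0.0186
gripper_force: 59.9
```

```bash
python3 -c "
from h import *
sh()"
```

```text
t 7.5 tcp [0.4934 0.1442 0.2642] yaw_y 1.347 z [-0. -0. -1.] F [ 0.5 -0.1 -4.3] T [ 0.02  0.02 -0.01] w 0.0186 j [-0.37  0.58  0.04  1.65 -0.03  0.91  1.03]
```

Call:
move_arm --series '[[0, [0, 0, 0.002], [0, 0, 0]], [0, [0, 0, 0.004], [0, 0, 0]], [0, [0, 0, 0.006], [0, 0, 0]], [0, [0, 0, 0.006], [0, 0, 0]]]'

```text
t: 8.0
eef_pos: [0.4934, 0.1441, 0.2582]
orientation: [-0.351, -3.122, 0.0]
wrist_force: [-0.3, 0.6, -3.8]
width: 0.0187
gripper_force: 59.9
```

```bash
python3 -c "
from h import *
sh()"
```

```text
t 8.0 tcp [0.4934 0.1441 0.2582] yaw_y 1.347 z [-0. -0. -1.] F [-0.3  0.6 -3.8] T [-0.05  0.05  0.01] w 0.0187 j [-0.37  0.58  0.04  1.66 -0.03  0.9   1.03]
```

Call:
move_arm --series '[[0, [0, 0, 0.004], [0, 0, 0]], [0, [0, 0, 0.008], [0, 0, 0]], [0, [0, 0, 0.012], [0, 0, 0]], [0, [0, 0, 0.015], [0, 0, 0]], [0, [0, 0, 0.0165], [0, 0, 0]], [0, [0, 0, 0.0175], [0, 0, 0]], [0, [0, 0, 0.0175], [0, 0, 0]]]'

```text
t: 8.88
eef_pos: [0.4934, 0.1441, 0.2408]
orientation: [-0.351, -3.122, 0.0]
wrist_force: [-0.4, -1.0, -3.6]
width: 0.0185
gripper_force: 59.9
```

```bash
python3 -c "
from h import *
sh()"
```

```text
t 8.88 tcp [0.4934 0.1441 0.2408] yaw_y 1.3469 z [-0. -0. -1.] F [-0.4 -1.  -3.6] T [-0.01 -0.   -0.  ] w 0.0185 j [-0.37  0.6   0.04  1.69 -0.03  0.85  1.03]
```

Call:
move_arm --series '[[40, [0, 0, 0], [0, 0, 0]], [40, [0, 0, 0], [0, 0, 0]], [40, [0, 0, 0], [0, 0, 0]], [40, [0, 0, 0], [0, 0, 0]], [40, [0, 0, -0.03], [0, 0, 0]], [40, [0, 0, -0.06], [0, 0, 0]], [40, [0, 0, -0.06], [0, 0, 0]], [40, [-0.025, 0, -0.06], [0, 0, 0]], [40, [-0.05, 0, -0.06], [0, 0, 0]], [40, [-0.05, 0, -0.06], [0, 0, 0]]]'

```text
t: 10.12
eef_pos: [0.5428, 0.1324, 0.2995]
orientation: [-0.353, -3.121, 0.001]
wrist_force: [-0.6, -0.6, -0.2]
width: 0.0341
gripper_force: 0.0
```

Run:
```python
from h import *
t=read_camera('top');s=read_camera('scene')
sh((.5421,.133,.249))
print(proj('scene',[(.4934,.1441,.205+.054),(.5421,.133,.205+.075),(.4934,.1441,.205)]),proj('top',[(.4934,.1441,.205+.054),(.5421,.133,.205+.075)]))
cr=lambda im,u,v,w,h,f: cv2.resize(im[v:v+h,u:u+w],None,fx=f,fy=f,interpolation=cv2.INTER_CUBIC)
cv2.imwrite('pics/k.png',np.hstack([cr(t,155,180,65,80,6),cr(s,277,90,65,80,6)]))
```

```text
t 10.22 tcp [0.5417 0.1331 0.3001] yaw_y 1.347 z [-0.001 -0.    -1.   ] F [ 0.1  0.4 -0.4] T [0.01 0.01 0.01] w 0.0341 j [-0.32  0.61  0.05  1.43 -0.03  1.1   1.08]
(0.5421, 0.133, 0.249) [-0.0005 -0.      0.0511]
[[310.54891038 119.50064987]
 [313.37981366 118.98202148]
 [308.53993489 143.96098112]] [[179.36593267 223.13292424]
 [185.2687209  192.21205763]]
```

View pics/k.png

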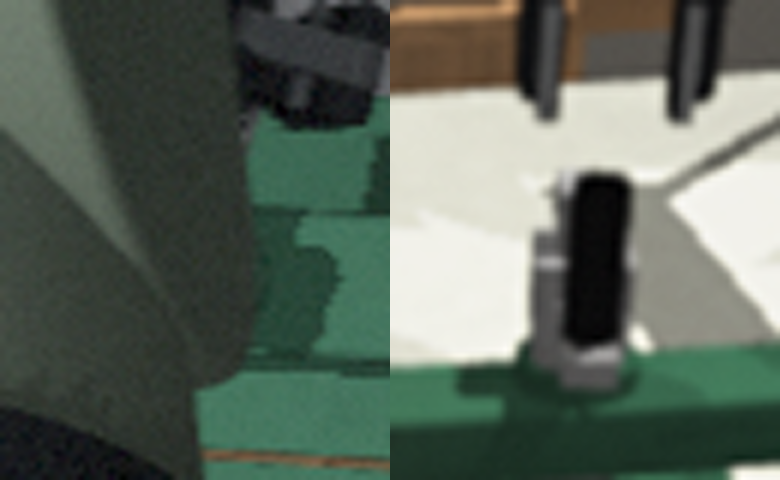

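The crank is fully home: the knob top at (600,178) sits where predicted and the hub rests on the collar. The fingers straddle the knob axis, so I'll go down and close.

Call:
move_arm --series '[[40, [-0.0005, 0, 0.02], [0, 0, 0]], [40, [-0.0005, 0, 0.04], [0, 0, 0]], [40, [-0.0005, 0, 0.051], [0, 0, 0]], [40, [-0.0005, 0, 0.051], [0, 0, 0]], [0, [-0.0005, 0, 0.051], [0, 0, 0]], [0, [-0.0005, 0, 0.051], [0, 0, 0]], [0, [-0.0005, 0, 0.051], [0, 0, 0]], [0, [-0.0005, 0, 0.051], [0, 0, 0]]]'

```text
t: 11.22
eef_pos: [0.543, 0.133, 0.2503]
orientation: [0.351, 3.121, 0.001]
wrist_force: [0.8, 0.1, 5.7]
width: 0.0183
gripper_force: 58.6
```

```bash
cat >> h.py <<'E'
def circ(C,dth,n=12,r=.05):
    s=get_state();M=R.from_rotvec(s["orientation"]).as_matrix();e=s["eef_pos"]
    v=e[:2]-C;a=np.arctan2(v[1],v[0]);print("angle",round(a,3),"r",round(np.hypot(*v),4))
    T=np.array([-np.sin(a),np.cos(a)]);F=s["wrist_force"]
    print("Ftang(resist)",round(F[:2]@T,2),"Frad",round(F[:2]@v/np.hypot(*v),2),"Fz",F[2].round(1))
    print([[0,[round(float(q),4) for q in M.T@np.array([C[0]+r*np.cos(a-dth*i)-e[0],C[1]+r*np.sin(a-dth*i)-e[1],0])][:2]+[0],[0,0,0]] for i in range(1,n+1)])
E
python3 -c "
from h import *
sh();circ(np.array([.4934,.1441]),.2)"
```

```text
t 11.22 tcp [0.543  0.133  0.2503] yaw_y 1.3469 z [ 0.001  0.    -1.   ] F [0.8 0.1 5.7] T [ 0.05 -0.26 -0.02] w 0.0183 j [-0.32  0.66  0.04  1.52 -0.03  0.96  1.08]
angle -0.22 r 0.0508
Ftang(resist) 0.32 Frad 0.76 Fz 5.7
[[0, [0.0018, -0.0099, 0], [0, 0, 0]], [0, [0.0047, -0.0195, 0], [0, 0, 0]], [0, [0.0095, -0.0283, 0], [0, 0, 0]], [0, [0.0159, -0.0359, 0], [0, 0, 0]], [0, [0.0237, -0.0422, 0], [0, 0, 0]], [0, [0.0326, -0.0467, 0], [0, 0, 0]], [0, [0.0422, -0.0494, 0], [0, 0, 0]], [0, [0.0521, -0.0502, 0], [0, 0, 0]], [0, [0.062, -0.0489, 0], [0, 0, 0]], [0, [0.0715, -0.0457, 0], [0, 0, 0]], [0, [0.0801, -0.0407, 0], [0, 0, 0]], [0, [0.0876, -0.0341, 0], [0, 0, 0]]]
```

Call:
move_arm --series '[[0, [0.001, -0.005, 0], [0, 0, 0]], [0, [0.0018, -0.01, 0], [0, 0, 0]], [0, [0.0047, -0.0195, 0], [0, 0, 0]], [0, [0.0095, -0.0283, 0], [0, 0, 0]], [0, [0.0159, -0.036, 0], [0, 0, 0]], [0, [0.0237, -0.0422, 0], [0, 0, 0]]]'

```text
t: 11.98
eef_pos: [0.5105, 0.097, 0.2503]
orientation: [0.351, 3.12, 0.001]
wrist_force: [2.2, 2.4, 5.1]
width: 0.0182
gripper_force: 58.9
```

```bash
python3 -c "
from h import *
sh();circ(np.array([.4934,.1441]),.2)"
```

```text
t 11.97 tcp [0.5105 0.097  0.2503] yaw_y 1.3468 z [ 0.002  0.001 -1.   ] F [2.2 2.4 5.1] T [ 0.94 -0.45 -0.03] w 0.0182 j [-0.27  0.6   0.04  1.66 -0.03  0.88  1.13]
angle -1.222 r 0.0501
Ftang(resist) 2.92 Frad -1.47 Fz 5.1
[[0, [0.0089, -0.0045, 0], [0, 0, 0]], [0, [0.0185, -0.0072, 0], [0, 0, 0]], [0, [0.0285, -0.0079, 0], [0, 0, 0]], [0, [0.0384, -0.0066, 0], [0, 0, 0]], [0, [0.0479, -0.0034, 0], [0, 0, 0]], [0, [0.0565, 0.0016, 0], [0, 0, 0]], [0, [0.064, 0.0082, 0], [0, 0, 0]], [0, [0.0699, 0.0162, 0], [0, 0, 0]], [0, [0.0742, 0.0252, 0], [0, 0, 0]], [0, [0.0766, 0.0349, 0], [0, 0, 0]], [0, [0.0771, 0.0449, 0], [0, 0, 0]], [0, [0.0755, 0.0548, 0], [0, 0, 0]]]
```

Resistance is about 3 N, as expected for free turning. I'll continue.

Call:
move_arm --series '[[0, [0.0089, -0.0045, 0], [0, 0, 0]], [0, [0.0185, -0.0072, 0], [0, 0, 0]], [0, [0.0285, -0.0079, 0], [0, 0, 0]], [0, [0.0384, -0.0066, 0], [0, 0, 0]], [0, [0.0479, -0.0034, 0], [0, 0, 0]], [0, [0.0565, 0.0016, 0], [0, 0, 0]], [0, [0.064, 0.0082, 0], [0, 0, 0]], [0, [0.07, 0.0162, 0], [0, 0, 0]], [0, [0.0742, 0.0252, 0], [0, 0, 0]], [0, [0.0766, 0.0349, 0], [0, 0, 0]], [0, [0.0771, 0.0449, 0], [0, 0, 0]], [0, [0.0755, 0.0548, 0], [0, 0, 0]]]'

```text
t: 13.48
eef_pos: [0.4487, 0.1673, 0.25]
orientation: [0.351, 3.122, -0.001]
wrist_force: [2.3, -4.5, 7.5]
width: 0.0183
gripper_force: 59.3
```

```bash
python3 -c "
from h import *
sh();circ(np.array([.4934,.1441]),.2)"
```

```text
t 13.47 tcp [0.4487 0.1673 0.25  ] yaw_y 1.3468 z [ 0.    -0.001 -1.   ] F [ 2.3 -4.5  7.5] T [-1.14 -0.69 -0.01] w 0.0183 j [-0.45  0.54  0.05  1.79 -0.03  0.81  0.96]
angle 2.662 r 0.0503
Ftang(resist) 2.93 Frad -4.1 Fz 7.5
[[0, [-0.0038, 0.0093, 0], [0, 0, 0]], [0, [-0.0091, 0.0178, 0], [0, 0, 0]], [0, [-0.0159, 0.025, 0], [0, 0, 0]], [0, [-0.0241, 0.0308, 0], [0, 0, 0]], [0, [-0.0332, 0.0348, 0], [0, 0, 0]], [0, [-0.043, 0.0369, 0], [0, 0, 0]], [0, [-0.0529, 0.0371, 0], [0, 0, 0]], [0, [-0.0627, 0.0353, 0], [0, 0, 0]], [0, [-0.072, 0.0315, 0], [0, 0, 0]], [0, [-0.0803, 0.026, 0], [0, 0, 0]], [0, [-0.0874, 0.019, 0], [0, 0, 0]], [0, [-0.0929, 0.0106, 0], [0, 0, 0]]]
```

Call:
move_arm --series '[[0, [-0.0038, 0.0093, 0], [0, 0, 0]], [0, [-0.0091, 0.0178, 0], [0, 0, 0]], [0, [-0.0159, 0.025, 0], [0, 0, 0]], [0, [-0.0241, 0.0308, 0], [0, 0, 0]], [0, [-0.0332, 0.0348, 0], [0, 0, 0]], [0, [-0.043, 0.0369, 0], [0, 0, 0]], [0, [-0.0529, 0.0371, 0], [0, 0, 0]], [0, [-0.0627, 0.0353, 0], [0, 0, 0]], [0, [-0.072, 0.0315, 0], [0, 0, 0]], [0, [-0.0803, 0.026, 0], [0, 0, 0]], [0, [-0.0874, 0.019, 0], [0, 0, 0]]]'

```text
t: 14.85
eef_pos: [0.5386, 0.1675, 0.2503]
orientation: [0.349, 3.121, 0.003]
wrist_force: [2.9, 3.1, 8.4]
width: 0.0179
gripper_force: 59.4
```

```bash
python3 -c "
from h import *
sh();circ(np.array([.4934,.1441]),.1,8)"
```

```text
t 14.85 tcp [0.5386 0.1675 0.2503] yaw_y 1.3479 z [ 0.001  0.002 -1.   ] F [2.9 3.1 8.4] T [ 1.03 -0.33 -0.04] w 0.0179 j [-0.38  0.67  0.05  1.5  -0.04  0.97  1.02]
angle 0.477 r 0.0509
Ftang(resist) 1.44 Frad 3.97 Fz 8.4
[[0, [-0.0023, -0.0046, 0], [0, 0, 0]], [0, [-0.0049, -0.0088, 0], [0, 0, 0]], [0, [-0.0071, -0.0133, 0], [0, 0, 0]], [0, [-0.0088, -0.018, 0], [0, 0, 0]], [0, [-0.0101, -0.0229, 0], [0, 0, 0]], [0, [-0.0108, -0.0278, 0], [0, 0, 0]], [0, [-0.0111, -0.0328, 0], [0, 0, 0]], [0, [-0.0108, -0.0378, 0], [0, 0, 0]]]
```

Call:
move_arm --series '[[0, [-0.0023, -0.0046, 0], [0, 0, 0]], [0, [-0.0049, -0.0088, 0], [0, 0, 0]], [0, [-0.0071, -0.0133, 0], [0, 0, 0]], [0, [-0.0088, -0.018, 0], [0, 0, 0]], [0, [-0.0101, -0.0229, 0], [0, 0, 0]], [0, [-0.0108, -0.0278, 0], [0, 0, 0]], [0, [-0.0111, -0.0328, 0], [0, 0, 0]], [0, [-0.0108, -0.0378, 0], [0, 0, 0]]]'

```text
t: 15.85
eef_pos: [0.541, 0.1274, 0.2504]
orientation: [0.351, 3.12, 0.001]
wrist_force: [5.2, 0.9, 8.9]
width: 0.0182
gripper_force: 59.4
```

```bash
python3 -c "
from h import *
sh();circ(np.array([.4934,.1441]),.1,7)"
```

```text
t 15.85 tcp [0.541  0.1274 0.2504] yaw_y 1.347 z [ 0.002  0.001 -1.   ] F [5.2 0.9 8.9] T [ 0.31 -1.1  -0.02] w 0.0182 j [-0.31  0.66  0.04  1.53 -0.03  0.95  1.09]
angle -0.337 r 0.0504
Ftang(resist) 2.59 Frad 4.59 Fz 8.9
[[0, [0.0012, -0.0049, 0], [0, 0, 0]], [0, [0.0025, -0.0097, 0], [0, 0, 0]], [0, [0.0043, -0.0144, 0], [0, 0, 0]], [0, [0.0066, -0.0189, 0], [0, 0, 0]], [0, [0.0092, -0.0231, 0], [0, 0, 0]], [0, [0.0123, -0.027, 0], [0, 0, 0]], [0, [0.0157, -0.0306, 0], [0, 0, 0]]]
```

Call:
move_arm --series '[[0, [0.0012, -0.0049, 0], [0, 0, 0]], [0, [0.0025, -0.0097, 0], [0, 0, 0]], [0, [0.0043, -0.0144, 0], [0, 0, 0]], [0, [0.0066, -0.0189, 0], [0, 0, 0]], [0, [0.0092, -0.0231, 0], [0, 0, 0]], [0, [0.0123, -0.027, 0], [0, 0, 0]], [0, [0.0157, -0.0306, 0], [0, 0, 0]]]'

```text
t: 16.73
eef_pos: [0.5186, 0.1008, 0.2503]
orientation: [0.351, 3.12, 0.0]
wrist_force: [4.1, 0.0, 9.5]
width: 0.0182
gripper_force: 59.5
```

```bash
python3 -c "
from h import *
sh();circ(np.array([.4938,.1441]),.1,7)"
```

```text
t 16.73 tcp [0.5186 0.1008 0.2503] yaw_y 1.3468 z [ 0.002  0.    -1.   ] F [4.1 0.  9.5] T [ 0.08 -0.75  0.  ] w 0.0182 j [-0.27  0.61  0.04  1.63 -0.03  0.9   1.12]
angle -1.051 r 0.0499
Ftang(resist) 3.56 Frad 2.0 Fz 9.5
[[0, [0.0038, -0.0033, 0], [0, 0, 0]], [0, [0.0079, -0.0061, 0], [0, 0, 0]], [0, [0.0123, -0.0084, 0], [0, 0, 0]], [0, [0.0169, -0.0104, 0], [0, 0, 0]], [0, [0.0217, -0.0118, 0], [0, 0, 0]], [0, [0.0266, -0.0128, 0], [0, 0, 0]], [0, [0.0316, -0.0132, 0], [0, 0, 0]]]
```

Call:
move_arm --series '[[0, [0.0038, -0.0033, 0], [0, 0, 0]], [0, [0.0079, -0.0061, 0], [0, 0, 0]], [0, [0.0123, -0.0084, 0], [0, 0, 0]], [0, [0.0169, -0.0104, 0], [0, 0, 0]], [0, [0.0217, -0.0118, 0], [0, 0, 0]]]'

```text
t: 17.35
eef_pos: [0.4946, 0.0943, 0.2502]
orientation: [0.351, 3.121, 0.0]
wrist_force: [2.6, -0.4, 9.1]
width: 0.0183
gripper_force: 59.5
```

```bash
python3 -c "
from h import *
sh();circ(np.array([.4938,.1441]),.1,7)"
```

```text
t 17.35 tcp [0.4946 0.0943 0.2502] yaw_y 1.3469 z [ 0.001  0.    -1.   ] F [ 2.6 -0.4  9.1] T [ 0.22 -0.67 -0.04] w 0.0183 j [-0.27  0.58  0.04  1.71 -0.03  0.85  1.12]
angle -1.554 r 0.0498
Ftang(resist) 2.57 Frad 0.49 Fz 9.1
[[0, [0.0049, -0.0011, 0], [0, 0, 0]], [0, [0.0098, -0.0016, 0], [0, 0, 0]], [0, [0.0148, -0.0015, 0], [0, 0, 0]], [0, [0.0198, -0.001, 0], [0, 0, 0]], [0, [0.0247, 0.0001, 0], [0, 0, 0]], [0, [0.0295, 0.0016, 0], [0, 0, 0]], [0, [0.034, 0.0036, 0], [0, 0, 0]]]
```

No bite yet; the sweep so far is 7.6 rad.

Call:
move_arm --series '[[0, [0.0049, -0.0011, 0], [0, 0, 0]], [0, [0.0098, -0.0016, 0], [0, 0, 0]], [0, [0.0148, -0.0015, 0], [0, 0, 0]], [0, [0.0198, -0.001, 0], [0, 0, 0]], [0, [0.0247, 0.0001, 0], [0, 0, 0]], [0, [0.0295, 0.0016, 0], [0, 0, 0]], [0, [0.034, 0.0036, 0], [0, 0, 0]]]'

```text
t: 18.23
eef_pos: [0.4622, 0.1054, 0.2502]
orientation: [0.351, 3.121, 0.0]
wrist_force: [3.1, -0.3, 8.4]
width: 0.0181
gripper_force: 59.5
```

```bash
python3 -c "
from h import *
sh();circ(np.array([.4938,.1441]),.1,7)"
```

```text
t 18.23 tcp [0.4622 0.1054 0.2502] yaw_y 1.3469 z [ 0.001  0.    -1.   ] F [ 3.1 -0.3  8.4] T [ 0.03 -0.76  0.02] w 0.0181 j [-0.31  0.53  0.04  1.81 -0.03  0.8   1.08]
angle -2.255 r 0.05
Ftang(resist) 2.62 Frad -1.73 Fz 8.4
[[0, [0.0044, 0.0024, 0], [0, 0, 0]], [0, [0.0085, 0.0053, 0], [0, 0, 0]], [0, [0.0123, 0.0085, 0], [0, 0, 0]], [0, [0.0157, 0.0121, 0], [0, 0, 0]], [0, [0.0188, 0.0161, 0], [0, 0, 0]], [0, [0.0214, 0.0203, 0], [0, 0, 0]], [0, [0.0237, 0.0248, 0], [0, 0, 0]]]
```

Call:
move_arm --series '[[0, [0.0044, 0.0024, 0], [0, 0, 0]], [0, [0.0085, 0.0053, 0], [0, 0, 0]], [0, [0.0123, 0.0085, 0], [0, 0, 0]], [0, [0.0157, 0.0121, 0], [0, 0, 0]], [0, [0.0188, 0.0161, 0], [0, 0, 0]], [0, [0.0214, 0.0203, 0], [0, 0, 0]], [0, [0.0237, 0.0248, 0], [0, 0, 0]]]'

```text
t: 19.1
eef_pos: [0.4445, 0.1347, 0.2501]
orientation: [0.351, 3.121, -0.001]
wrist_force: [1.0, -2.8, 9.1]
width: 0.0183
gripper_force: 59.4
```

```bash
python3 -c "
from h import *
sh();circ(np.array([.4938,.1441]),.1,7)"
```

```text
t 19.1 tcp [0.4445 0.1347 0.2501] yaw_y 1.3468 z [ 0. -0. -1.] F [ 1.  -2.8  9.1] T [-0.53 -0.51  0.04] w 0.0183 j [-0.39  0.52  0.04  1.84 -0.03  0.78  1.02]
angle -2.953 r 0.0502
Ftang(resist) 2.91 Frad -0.51 Fz 9.1
[[0, [0.0016, 0.0048, 0], [0, 0, 0]], [0, [0.0029, 0.0096, 0], [0, 0, 0]], [0, [0.0037, 0.0145, 0], [0, 0, 0]], [0, [0.004, 0.0195, 0], [0, 0, 0]], [0, [0.0038, 0.0245, 0], [0, 0, 0]], [0, [0.0031, 0.0295, 0], [0, 0, 0]], [0, [0.0019, 0.0343, 0], [0, 0, 0]]]
```

Sweep 9.0 rad and still turning freely.

Call:
move_arm --series '[[0, [0.0016, 0.0048, 0], [0, 0, 0]], [0, [0.0029, 0.0096, 0], [0, 0, 0]], [0, [0.0037, 0.0145, 0], [0, 0, 0]], [0, [0.004, 0.0195, 0], [0, 0, 0]], [0, [0.0038, 0.0245, 0], [0, 0, 0]], [0, [0.0031, 0.0295, 0], [0, 0, 0]], [0, [0.0019, 0.0343, 0], [0, 0, 0]]]'

```text
t: 19.98
eef_pos: [0.4497, 0.1684, 0.25]
orientation: [-0.351, -3.121, 0.001]
wrist_force: [-3.9, -3.8, 12.8]
width: 0.0185
gripper_force: 59.9
```

```bash
python3 -c "
from h import *
sh();circ(np.array([.4938,.1441]),.1,7)"
```

```text
t 19.98 tcp [0.4497 0.1684 0.25  ] yaw_y 1.347 z [-0.001 -0.001 -1.   ] F [-3.9 -3.8 12.8] T [-0.83  0.7  -0.01] w 0.0185 j [-0.45  0.54  0.05  1.79 -0.03  0.81  0.96]
angle 2.637 r 0.0504
Ftang(resist) 5.2 Frad 1.55 Fz 12.8
[[0, [-0.002, 0.0046, 0], [0, 0, 0]], [0, [-0.0041, 0.0092, 0], [0, 0, 0]], [0, [-0.0066, 0.0135, 0], [0, 0, 0]], [0, [-0.0096, 0.0175, 0], [0, 0, 0]], [0, [-0.0129, 0.0212, 0], [0, 0, 0]], [0, [-0.0166, 0.0246, 0], [0, 0, 0]], [0, [-0.0206, 0.0276, 0], [0, 0, 0]]]
```

Biting now: resistance rose about 2.4 N, roughly 38 N on the book. I'll add 0.3 rad to confirm.

Call:
move_arm --series '[[0, [-0.002, 0.0046, 0], [0, 0, 0]], [0, [-0.0041, 0.0092, 0], [0, 0, 0]], [0, [-0.0066, 0.0135, 0], [0, 0, 0]], [0, [-0.0066, 0.0135, 0], [0, 0, 0]]]'

```text
t: 20.48
eef_pos: [0.459, 0.1806, 0.25]
orientation: [-0.35, -3.121, 0.0]
wrist_force: [-4.0, 0.8, 13.0]
width: 0.0187
gripper_force: 60.0
```

```bash
python3 -c "
from h import *
sh();circ(np.array([.4938,.1441]),.1,2)"
```

```text
t 20.48 tcp [0.459  0.1806 0.25  ] yaw_y 1.3475 z [-0.001 -0.    -1.   ] F [-4.   0.8 13. ] T [-0.04  0.9  -0.05] w 0.0187 j [-0.47  0.56  0.05  1.75 -0.04  0.83  0.94]
angle 2.332 r 0.0504
Ftang(resist) 2.39 Frad 3.34 Fz 13.0
[[0, [-0.0033, 0.0038, 0], [0, 0, 0]], [0, [-0.0067, 0.0075, 0], [0, 0, 0]]]
```

Call:
move_arm --series '[[0, [-0.0033, 0.0038, 0], [0, 0, 0]], [0, [-0.0067, 0.0075, 0], [0, 0, 0]]]'

```text
t: 20.72
eef_pos: [0.4667, 0.1865, 0.2501]
orientation: [-0.35, -3.12, 0.001]
wrist_force: [-8.5, 0.6, 14.9]
width: 0.0186
gripper_force: 60.2
```

```bash
python3 -c "
from h import *
sh();circ(np.array([.4938,.1441]),.1,2)"
```

```text
t 20.73 tcp [0.4667 0.1865 0.2501] yaw_y 1.3476 z [-0.002 -0.    -1.   ] F [-8.5  0.6 14.9] T [-0.18  1.79 -0.  ] w 0.0186 j [-0.47  0.58  0.05  1.71 -0.04  0.85  0.94]
angle 2.139 r 0.0503
Ftang(resist) 6.85 Frad 5.15 Fz 14.9
[[0, [-0.0039, 0.0032, 0], [0, 0, 0]], [0, [-0.0079, 0.0062, 0], [0, 0, 0]]]
```

The moving resistance is 6.85 N, about 60 N on the book, so I stop winding, let go and lift.

Call:
move_arm --series '[[35, [0, 0, 0], [0, 0, 0]], [35, [0, 0, 0], [0, 0, 0]], [35, [0, 0, 0], [0, 0, 0]], [35, [0, 0, -0.01], [0, 0, 0]], [35, [0, 0, -0.03], [0, 0, 0]], [35, [0, 0, -0.06], [0, 0, 0]], [35, [0, 0, -0.1], [0, 0, 0]], [35, [0, 0, -0.12], [0, 0, 0]], [35, [0, 0, -0.12], [0, 0, 0]], [35, [0, 0, -0.12], [0, 0, 0]]]'

```text
t: 21.98
eef_pos: [0.4676, 0.1859, 0.3694]
orientation: [-0.351, -3.121, 0.001]
wrist_force: [-0.3, -0.2, -0.3]
width: 0.0305
gripper_force: 0.0
```

Run:
```python
from h import *
s=read_camera('scene');sh()
print(proj('scene',[(.4938,.1441,.259),(.4667,.1865,.28)]))
cv2.imwrite('pics/end.png',cv2.resize(s[70:220,230:400],None,fx=4,fy=4,interpolation=cv2.INTER_CUBIC))
```

```text
t 22.02 tcp [0.4676 0.1859 0.3693] yaw_y 1.347 z [-0.001 -0.001 -1.   ] F [-0.1  0.6 -0.4] T [-0.    0.01  0.05] w 0.03 j [-0.48  0.46  0.06  1.47 -0.03  1.21  0.94]
[[310.60748201 119.5746074 ]
 [327.31854333 103.62067651]]
```

View pics/end.png

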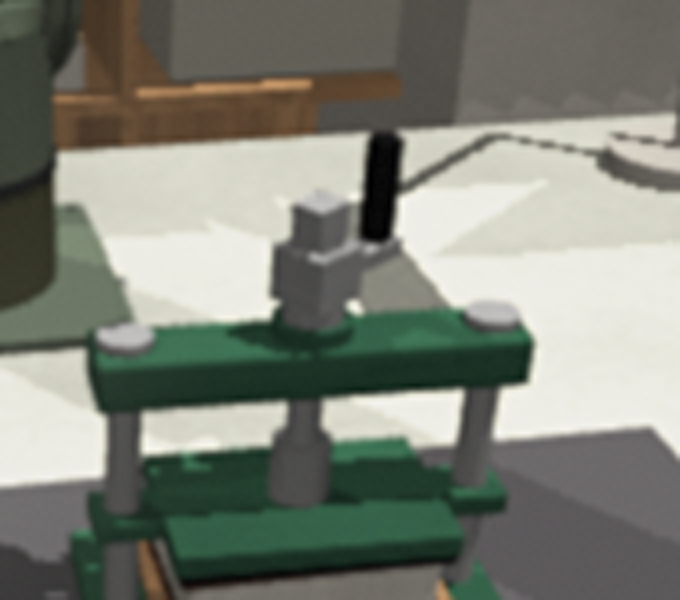

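The crank is upright and home: its block top at (321,200) matches the prediction. The platen is down on the book and the hand is clear.

```bash
python3 -c "
from workcell import *
print(job_done())"
```

```text
the job is handed in; nothing more can be done
None
```

I handed the job in at about 22 s, with no verdict reported back: the crank is home on the shaft, wound clockwise about 1.6 turns to a bite of roughly 60 N on the book (estimated from the force at the knob), and the gripper has let go and is clear.

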